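# Fit the cup head to a vortex mixer and hold it running

## Robot

A 7-joint arm with a two-finger parallel gripper is mounted at the origin on the work surface. World frame = base frame: x ahead of the robot, y to its left, z up, the work surface at z = 0. Lengths are in m, angles in rad, forces in N, time in s.
With the tool pointing down it reaches from about 0.425 to 0.825 m from the base axis. Payload 3.6 kg.
Tool frame: the origin (TCP) lies midway between the tips of the shut fingers; the grasp point (between the pads) lies 19 mm behind it (robot.hold_point_z is the distance from the TCP to the grasp point, in m); z points along the fingers, y is the direction in which the jaws open and shut (so a half turn about z gives the same grasp; the last joint's range is limited). The gripper opens to 85 mm and grips with 20 to 120 N. Pads are 22 mm wide; open, the fingers measure 114 mm over their backs; the gripper's body (76 mm by 85 mm) begins 54 mm behind the grasp point. The pads swing forward as they close: fully open they stand 13 mm farther back than shut.
Start: joints at [1.218, 0.615, -0.013, 1.423, 0.008, 1.103, -0.04], TCP at [0.208, -0.616, 0.231] pointing down, gripper open.
Joint ranges: [-3.12, 3.12], [-0.3, 2.06], [-1.34, 1.32], [0.26, 2.42], [-1.36, 4.5], [0.01, 1.98], [-2.84, 2.84]. Speed limits (rad/s): [2.79, 2.79, 3.14, 3.14, 3.14, 3.14, 3.14].

## Interface

Orientations are given as a rotation vector (axis times angle).
In Python, from rig import robot, vision gives the robot as it stands.
- The arm moves only by the tool send_rows, never from a script. Its argument "commands" is a list of rows, each an object with "offset": the shift along the tool's x, y, z in units of 300 mm (1.0 is 300 mm), a list of three; "rotation": the turn, a rotation vector about the tool's x, y, z in units of 60 degrees (1.0 is 60 degrees), a list of three; "fingers": the finger opening in mm, from 0 to 85.4. In form: [{"offset": [dx, dy, dz], "rotation": [rx, ry, rz], "fingers": fingers}, ...]. A call has 1 to 5 rows; each row shifts and turns the pose as measured when the row begins, along the tool's axes as they then stand; what a row does not reach is not made up. A row lasts 1/12 s, in which the tool goes at most 41.7 mm and 7.16 degrees, less where a joint would pass 70% of its speed; a pose out of reach is approached as far as the arm can. A call with a number of a shift or a turn outside -1 to 1 is refused whole. A call with a gripper value outside its range is refused whole. The fingers move at their own pace and stop on an object; "newtons" is the grip in N (left out, the last holds). Time passes only in rows, so rows that do not move let the fingers close. It gives the time, the measured TCP pose, the force and the opening at its end, in the units of the state.
- robot.read_state(): the state, without advancing time (a new reading comes with each control period).
- vision.capture(name): name is "scene" or "top" or "wrist"; returns (picture, depth): 420x560x3 uint8, red, green, blue; 420x560 float32, m along the optical axis (not along the pixel's ray), 0 where there is no reading.
- vision.camera_params(name): a dict with "camera_matrix" (3x3 intrinsics, pixels), "R" (3x3) and "t" (3): a world point X has camera coordinates R X + t; the wrist camera has in their place "mount" (4x4, takes a point from camera to tool coordinates, whose origin is the TCP and whose axes are the flange's). Camera axes: x right, y down, z forward; pixel columns grow to the right and rows downward; lengths in m; the calibration is good to about 2 mm. A picture is of the moment at which its call begins: read the wrist's pose just before it. camera_params takes no time and is no camera call.
- robot.close_job(): hands the job in, once; it reports no verdict.
The state is a dict: "time": time; "q": joint angles; "joint_vel": joint speeds; "tau": joint torques, N m; "eef_pos": TCP position; "tool_rot": TCP orientation; "ft_force": force on the tool from outside, world axes, zero at the start; "ft_torque": the same for the moment, N m; "width": finger opening in m.
Only numpy, scipy, OpenCV 4.12 (cv2) and the standard library are available. Lean on these libraries where they do the work, as an engineer would, in place of code of your own. Each camera call takes 0.05 s, during which the arm holds its last target.

## Task

Put the vortex mixer into touch mode by pressing the push button on its front ledge fully in and letting it spring back; the drive then stands still until something presses on it. Then take the cup head, set it upright on the mixer's drive and shift it until it drops right down over the pin, which the head hides from view, and press it down as far as the sprung drive will go so that the mixer runs. Finish while still holding the head fully down like that, and leave the other things on the bench where they are.

Things in the scene. Friction and masses are not known exactly. Their poses are not given: they have to be found in the camera images.
- mixer: Grey and white vortex mixer, fixed, 170 (x) x 125 mm. Origin: centre of its underside; its -x is the front, z up. Front ledge, top 54 mm above the bench: push button at x -60, y +30 and a fixed black speed knob (27 mm across, 13 high) at x -60, y -32 mm, not used. Behind, a round white tower, 108 mm across, centred at x +27, y 0, 84 mm high (black ring on it: 88), with the drive on top.
- mode_button (a joint): The push button on the front ledge: m pressed in, 0 released, 0.005 fully in; moves straight down and springs back by itself; about 5 N hold it fully in.
- mode_button_top (a point): Centre of the button's upper face (button 20 mm across, grey, in a black housing); goes down with it.
- drive (a joint): The sprung drive (touch switch): m pressed down, 0 at rest, 0.005 fully down; moves straight down. It takes 5 N before it starts to sink (the head's weight does not sink it) and 10 N at full travel, where it meets a firm stop; it rises again when let go.
- drive_seat (a point): Centre of the flat upper face of the drive's disc (aluminium, 50 mm across, 98 mm above the bench at rest), at the foot of its pin; sinks with the drive; z up. The steel pin on it is 8 mm across and 11 mm high, its top 3.5 mm tapering to 3 mm across. A head that is fully home has its origin at this point.
- cup_head: Black rubber cup head, loose, upright on the bench: round, 46 mm high, 42 mm across, straight sides, foot flange 50 mm across and 5 mm high, open cup on top (32 mm across, 15 deep). Origin: centre of its underside; z up. Underside, on the axis: bore 11 mm across, 14 mm deep, for the pin. 70 to 140 g. Any yaw fits. The narrow, tall one of the two heads.
- platform_head: The other head, to be left alone: a wide flat black platform 76 mm across and 18 mm high, loose. Origin: centre of its underside.
- bottle: White wide-mouth bottle, 72 mm across, 140 mm high, loose, leave alone. Origin: centre of its underside.
- beaker: Glass beaker, 68 mm across, 90 mm high, loose, leave alone. Origin: centre of its underside.
- rack: Yellow lattice rack, 100 x 200 x 68 mm (long along its y), with four glass bulbs standing out of it up to 126 mm, loose, leave alone. Origin: centre of its underside.

How it is judged:
By the outcome, as a careful person would: the job done as asked, in the order asked, and still so for the second after the job is handed in, while the arm keeps its last pose, push and grip.
It also fails if it takes over 59 s, if anything falls off the work surface, if the arm or the gripper's body presses on something with over 40 N, if the wrist force passes 120 N, or if a joint passes its speed limit or range.

## Working session

There is one attempt and no reset: what is moved stays moved. The work goes in short steps, Python scripts to look and compute and a tool call to move; the robot and the scene stay as the last step left them, time stands still between calls to the robot, and variables do not carry over. Pictures are saved under pics/ and viewed, and the job is handed in when it is done.

Besides the shell and the picture viewer there is one more tool, called after ">>>" in YAML: its name, and indented under it one key for each argument. send_rows: Moves the arm, as the interface text tells. Its arguments: {"type":"object","properties":{"commands":{"type":"array"},"newtons":{"type":"number"}},"required":["commands"]}

```bash
mkdir -p pics; ls
python3 - <<'E'
from rig import robot, vision
import cv2,numpy as np
print(robot.read_state(), robot.hold_point_z)
for n in("scene","top"):
    p,d=vision.capture(n); cv2.imwrite(f"pics/{n}0.png",p[:,:,::-1]); np.save(f"pics/{n}0.npy",d)
    print(n,vision.camera_params(n))
print(vision.camera_params("wrist"))
E
```

```text
pics
{'time': 0.0, 'q': array([ 1.21853421,  0.6158986 , -0.01258745,  1.42493388,  0.00808301,
        1.10340634, -0.04043251]), 'joint_vel': array([ 0.0005055 ,  0.00063577, -0.00141158,  0.00053512, -0.00055198,
        0.00014998, -0.00152606]), 'tau': array([ 5.84470927e-04, -4.69213343e+01,  2.59194598e-01, -1.71031541e+01,
        9.96561226e-03,  9.70238034e-03,  7.34822390e-07]), 'eef_pos': array([ 0.20776738, -0.61507428,  0.23014003]), 'tool_rot': array([-3.09748906e+00, -5.09036575e-01,  7.22667393e-04]), 'ft_force': array([ 0.12130129, -0.2250222 , -0.45841757]), 'ft_torque': array([-0.01412435,  0.04419228, -0.03674188]), 'width': 0.0851691411069296} 0.0187
scene {'camera_matrix': array([[411.93336568,   0.        , 276.57637936],
       [  0.        , 411.93336568, 212.71049417],
       [  0.        ,   0.        ,   1.        ]]), 'R': array([[-0.68034103,  0.73272336, -0.01589242],
       [ 0.58824957,  0.53300478, -0.60816803],
       [-0.43714818, -0.42311037, -0.79364922]]), 't': array([ 0.39131437, -0.28827541,  1.25389147])}
top {'camera_matrix': array([[393.31
[... 165 characters left out ...]
, -0.9990503 , -0.03868846],
       [-0.99760298,  0.02254672, -0.06542128],
       [ 0.06623145,  0.03728453, -0.99710745]]), 't': array([0.03225223, 0.59551671, 0.99436505])}
{'camera_matrix': array([[322.64622437,   0.        , 281.00188188],
       [  0.        , 322.64622437, 209.35505083],
       [  0.        ,   0.        ,   1.        ]]), 'mount': array([[-3.29164909e-04, -9.63820958e-01, -2.66550280e-01,
         6.65632649e-02],
       [ 9.99999933e-01, -3.59354218e-04,  6.44840441e-05,
        -5.35974072e-04],
       [-1.57937041e-04, -2.66550241e-01,  9.63821012e-01,
        -1.42838497e-01],
       [ 0.00000000e+00,  0.00000000e+00,  0.00000000e+00,
         1.00000000e+00]])}
```

View pics/scene0.png

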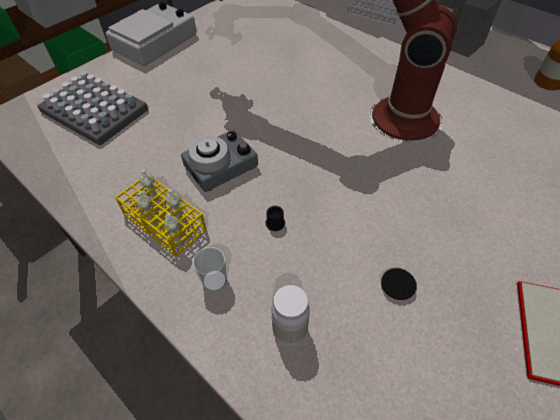

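View pics/top0.png

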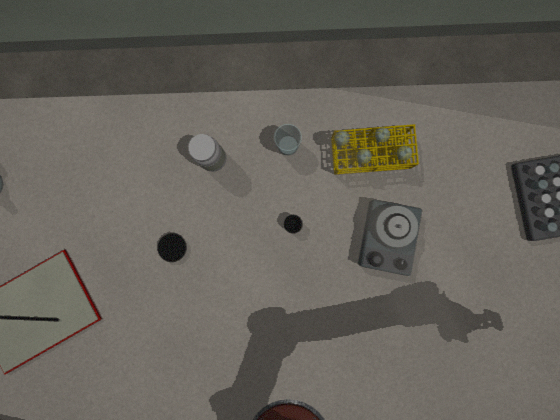

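The mixer is at about (395,238) in the top view, with the drive at (398,226) and the ledge knobs at (376,259) and (401,264). The cup head is at (293,224), the platform head at (172,247), the bottle at (203,150), the beaker at (287,140) and the rack at (375,148). Next I'll zoom in and measure.

```bash
cat > h.py <<'E'
import numpy as np, cv2
from rig import robot, vision
from scipy.spatial.transform import Rotation as Ro
def world(n,d):
    P=vision.camera_params(n);K=P["camera_matrix"]
    v,u=np.mgrid[:d.shape[0],:d.shape[1]]
    c=np.stack([(u-K[0,2])/K[0,0]*d,(v-K[1,2])/K[1,1]*d,d],-1)
    if "R" in P: return (c-P["t"])@P["R"]
    s=robot.read_state();M=P["mount"]
    return (c@M[:3,:3].T+M[:3,3])@Ro.from_rotvec(s["tool_rot"]).as_matrix().T+s["eef_pos"]
def at_z(n,u,v,z):
    P=vision.camera_params(n);K=P["camera_matrix"]
    r=np.array([(u-K[0,2])/K[0,0],(v-K[1,2])/K[1,1],1.])
    if "R" in P: o=-P["R"].T@P["t"]; d=P["R"].T@r
    else:
        s=robot.read_state();M=P["mount"];R=Ro.from_rotvec(s["tool_rot"]).as_matrix()
        o=R@M[:3,3]+s["eef_pos"]; d=R@M[:3,:3]@r
    return o+d*(z-o[2])/d[2]
E
python3 - <<'E'
from h import *
t=cv2.imread("pics/top0.png");s=cv2.imread("pics/scene0.png")
a=cv2.resize(t[180:290,340:440],None,fx=5,fy=5,interpolation=cv2.INTER_CUBIC)
cv2.imwrite("pics/topz.png",a)
cv2.imwrite("pics/scz.png",cv2.resize(s[120:240,170:300],None,fx=5,fy=5,interpolation=cv2.INTER_CUBIC))
d=np.load("pics/top0.npy");W=world("top",d)
def rep(name,m):
    p=W[m];print(name,m.sum(),p.min(0),p.max(0),(p.min(0)+p.max(0))/2)
H=W[...,2]
vv,uu=np.mgrid[:420,:560]
def box(u0,u1,v0,v1): return (uu>=u0)&(uu<=u1)&(vv>=v0)&(vv<=v1)&(d>0)
rep("cup top",box(275,315,205,245)&(H>.035)); print(cv2.minEnclosingCircle(W[box(275,315,205,245)&(H>.035)][:,:2].astype(np.float32)))
rep("cup",box(275,315,205,245)&(H>.02))
rep("tower",box(350,430,190,285)&(H>.075));print(cv2.minEnclosingCircle(W[box(350,430,190,285)&(H>.078)][:,:2].astype(np.float32)))
m=box(350,430,190,285)&(H>.093);rep("disc",m)
m=box(350,430,190,285)&(H>.035);rep("mix",m); print(cv2.minAreaRect(W[m][:,:2].astype(np.float32)))
for r in range(250,275,2): print(r,(H[r,364:414:2]*1000).round().astype(int))
E
```

```text
cup top 92 [ 0.53692128 -0.04515837  0.03537839] [ 0.57713734 -0.00487583  0.04849979] [ 0.55702931 -0.0250171   0.04193909]
((0.5569530725479126, -0.024878131225705147), 0.020591773092746735)
cup 217 [ 0.53692128 -0.04515837  0.02381922] [ 0.57713734 -0.00487583  0.04849979] [ 0.55702931 -0.0250171   0.0361595 ]
tower 1460 [ 0.46096869 -0.32024398  0.0750299 ] [ 0.59407716 -0.21886845  0.10751807] [ 0.52752293 -0.26955621  0.09127398]
((0.5440161228179932, -0.27177590131759644), 0.05119428038597107)
disc 348 [ 0.51972392 -0.29710188  0.09322363] [ 0.56698805 -0.24690588  0.10751807] [ 0.54335598 -0.27200388  0.10037085]
mix 3560 [ 0.4235207  -0.34114079  0.03524823] [ 0.61060556 -0.18838741  0.10751807] [ 0.51706313 -0.2647641   0.07138315]
((0.5180789232254028, -0.26603764295578003), (0.12591631710529327, 0.1713370680809021), 77.57976531982422)
250 [50 54 53 52 55 52 53 54 55 53 55 52 57 54 54 53 52 50 52 52 49 53 51 52
 55]
252 [52 54 55 52 53 61 65 63 49 51 55 54 53 54 50 53 53 52 52 55 54 50 53 51
 53]
254 [51 55 54 57 62 64 63 64 67 53 54 52 53 52 51 55 54 53 55 54 55 52 53 52

[... 274 characters left out ...]
 65 69 66 67 54 54 54
 53]
262 [  55   52   54   65   65   73   74   74   65   64   50   56   54   50
   53   53 1032   66   67   66   69   66   56   57   51]
264 [54 53 54 54 63 63 65 64 62 53 55 51 53 49 55 51 63 67 65 61 66 65 52 55
 55]
266 [  52   49   53   52   56 1032   65   61   55   52   54   52   53   57
   54   55   57   64   68   68   62   64   56   51   -1]
268 [-2 -2 -2 -2 46 54 50 51 51 51 56 53 50 55 54 51 52 63 64 64 66 53 55 53
 -2]
270 [-3 -1 -2 -1 -1 -2  0  1 -5 49 52 51 51 55 51 51 52 56 51 52 57 53 54 54
 -5]
272 [-2 -2  1  0 -3 -3 -6 -1 -2 -7 -1 -2 -1 47 52 51 52 52 54 55 51 54 53 51
 -1]
274 [-1 -3  0  0 -3  0  1  0 -5  1  2 -3  0 -1  0 -2 -1 -5 49 52 52 53 49 51
 -1]
```

View pics/topz.png

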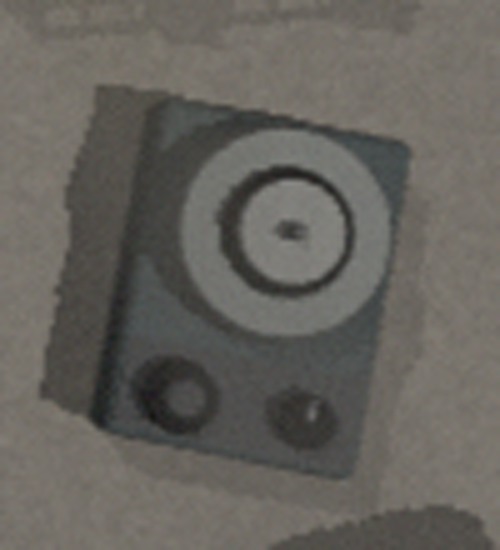

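View pics/scz.png

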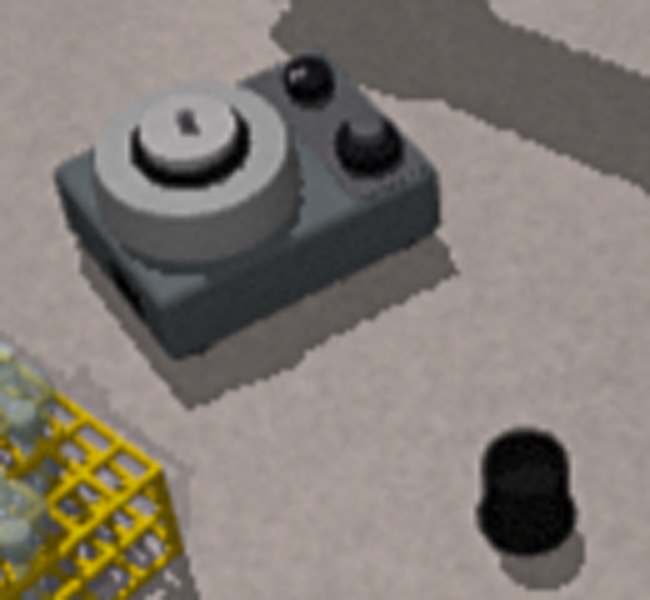

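```bash
cat >> h.py <<'E'
def go(x,y,z,yaw=None):
    """remaining move to target TCP pos, tool down, tool-x heading yaw(deg)"""
    s=robot.read_state();R=Ro.from_rotvec(s["tool_rot"]).as_matrix()
    cur=np.degrees(np.arctan2(R[1,0],R[0,0]))
    if yaw is None: yaw=cur
    a=np.radians(yaw);T=np.array([[np.cos(a),np.sin(a),0],[np.sin(a),-np.cos(a),0],[0,0,-1]])
    off=R.T@(np.array([x,y,z])-s["eef_pos"])
    rot=Ro.from_matrix(R.T@T).as_rotvec()
    print("t",s["time"],"pos",s["eef_pos"].round(4),"yaw",cur.round(2),"F",s["ft_force"].round(2),"w",round(s["width"],4))
    print(" off mm",(off*1000).round(1),"units",(off/.3).round(4),"rot deg",np.degrees(rot).round(2),"units",(rot/np.radians(60)).round(3),"rows",np.ceil(max(np.linalg.norm(off)/.0417,np.degrees(np.linalg.norm(rot))/7.16)))
E
python3 - <<'E'
from h import *
print(at_z("top",377.6,259.4,.074),at_z("top",398.2,226.2,.106))
d=np.load("pics/scene0.npy");W=world("scene",d);H=W[...,2]
t=W[120:195,180:260].reshape(-1,3);t=t[(t[:,2]>.078)&(t[:,2]<.092)]
print(cv2.minEnclosingCircle(t[:,:2].astype(np.float32)))
t=W[120:195,180:260].reshape(-1,3);t=t[(t[:,2]>.094)&(t[:,2]<.102)];print(cv2.minEnclosingCircle(t[:,:2].astype(np.float32)))
t=W[200:235,255:295].reshape(-1,3);t=t[(t[:,2]>.04)&(t[:,2]<.05)];print(cv2.minEnclosingCircle(t[:,:2].astype(np.float32)))
print(at_z("scene",170+368/5,120+132/5,.074))
go(.466,-.224,.1)
E
```

```text
[ 0.4646906  -0.22544573  0.074     ] [ 0.54267795 -0.26881288  0.106     ]
((0.5261817574501038, -0.25316300988197327), 0.07404240220785141)
((0.5425318479537964, -0.26909536123275757), 0.026750611141324043)
((0.5563235282897949, -0.023749418556690216), 0.022007813677191734)
[ 0.46698974 -0.21715564  0.074     ]
t 0.1 pos [ 0.2078 -0.6151  0.2302] yaw 18.67 F [-0.41  0.23  0.  ] w 0.0853
 off mm [ 369.8 -287.6  130.9] units [ 1.2326 -0.9586  0.4364] rot deg [-0.14  0.   -0.  ] units [-0.002  0.    -0.   ] rows 12.0
```

>>> send_rows:
  commands:
    - {"offset": [0.103,-0.08,0.008],"rotation": [0,0,0],"fingers": 0}
    - {"offset": [0.103,-0.08,0.008],"rotation": [0,0,0],"fingers": 0}
    - {"offset": [0.103,-0.08,0.008],"rotation": [0,0,0],"fingers": 0}
    - {"offset": [0.103,-0.08,0.008],"rotation": [0,0,0],"fingers": 0}
    - {"offset": [0.103,-0.08,0.008],"rotation": [0,0,0],"fingers": 0}

```text
time: 0.52
eef_pos: [0.3084, -0.4561, 0.2133]
tool_rot: [3.105, 0.473, -0.016]
ft_force: [1.0, -0.3, 0.5]
width: 0.0256
```

>>> send_rows:
  commands:
    - {"offset": [0.103,-0.08,0.008],"rotation": [0,0,0],"fingers": 0}
    - {"offset": [0.103,-0.08,0.008],"rotation": [0,0,0],"fingers": 0}
    - {"offset": [0.103,-0.08,0.008],"rotation": [0,0,0],"fingers": 0}
    - {"offset": [0.103,-0.08,0.008],"rotation": [0,0,0],"fingers": 0}
    - {"offset": [0.103,-0.08,0.008],"rotation": [0,0,0],"fingers": 0}

```text
time: 0.93
eef_pos: [0.4223, -0.2864, 0.1979]
tool_rot: [-3.104, -0.469, 0.02]
ft_force: [1.0, -1.1, 0.2]
width: -0.0001
```

Run:
```python
from h import *
go(.466,-.224,.2)
```

```text
t 0.9333 pos [ 0.4223 -0.2864  0.1979] yaw 17.2 F [ 1.03 -1.07  0.23] w -0.0001
 off mm [ 60.2 -46.7  -2.6] units [ 0.2006 -0.1557 -0.0088] rot deg [-0.23  0.7  -0.  ] units [-0.004  0.012 -0.   ] rows 2.0
```

>>> send_rows:
  commands:
    - {"offset": [0.1,-0.078,-0.004],"rotation": [0,0.006,0],"fingers": 0}
    - {"offset": [0.1,-0.078,-0.004],"rotation": [0,0.006,0],"fingers": 0}
    - {"offset": [0.01,0,0],"rotation": [0,0,0],"fingers": 0}

```text
time: 1.18
eef_pos: [0.4743, -0.209, 0.1986]
tool_rot: [-3.091, -0.491, -0.003]
ft_force: [0.4, 0.8, 0.2]
width: -0.0002
```

Run:
```python
from h import *
go(.466,-.224,.1)
p,d=vision.capture("wrist");cv2.imwrite("pics/w1.png",p[:,:,::-1]);np.save("pics/w1.npy",d)
```

```text
t 1.1833 pos [ 0.4743 -0.209   0.1986] yaw 18.04 F [0.4  0.76 0.15] w -0.0002
 off mm [-12.9  12.8  98.4] units [-0.0428  0.0426  0.3281] rot deg [-0.65 -0.21  0.  ] units [-0.011 -0.003  0.   ] rows 3.0
```

View pics/w1.png

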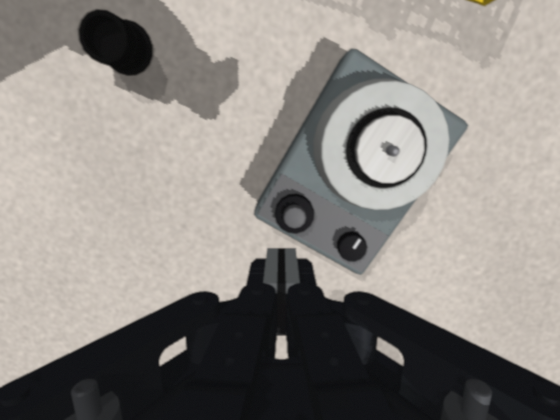

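The wrist view shows the button at (293,215), the drive disc at about (391,148) and the cup head at (115,42). I'll measure from these.

Run:
```python
from h import *
d=np.load("pics/w1.npy");W=world("wrist",d);H=W[...,2]
print("btn",at_z("wrist",293,215,.074),"disc",at_z("wrist",391,148,.098))
def c(m,s):
    m2=np.zeros(H.shape,bool);m2[s]=True;m&=m2;q=W[m];print(m.sum(),np.median(q,0),cv2.minEnclosingCircle(q[:,:2].astype(np.float32)))
c((H>.069)&(H<.08),np.s_[195:235,275:318]);c((H>.094)&(H<.102),np.s_[100:195,340:440]);c((H>.04)&(H<.05),np.s_[0:80,70:160])
c((H>.08)&(H<.092),np.s_[75:215,310:455])
c((H>.104)&(H<.115),np.s_[100:195,340:440])
p=cv2.imread("pics/w1.png");cv2.imwrite("pics/w1z.png",cv2.resize(p[80:280,240:460],None,fx=3,fy=3,interpolation=cv2.INTER_CUBIC))
```

```text
btn [ 0.46395424 -0.22428338  0.074     ] disc [ 0.54200307 -0.27412386  0.098     ]
401 [ 0.46332506 -0.22549818  0.07468962] ((0.4624856412410736, -0.22598181664943695), 0.009987663477659225)
3485 [ 0.54149495 -0.27274842  0.09811986] ((0.5406449437141418, -0.2739959955215454), 0.025218358263373375)
1149 [ 0.55496263 -0.0266627   0.04506384] ((0.5544021129608154, -0.02762822061777115), 0.02126987650990486)
9396 [ 0.54496274 -0.26671178  0.08421701] ((0.5406200885772705, -0.2736683785915375), 0.05071670189499855)
104 [ 0.54066443 -0.27272493  0.10737171] ((0.540977418422699, -0.273883581161499), 0.0043272883631289005)
```

View pics/w1z.png

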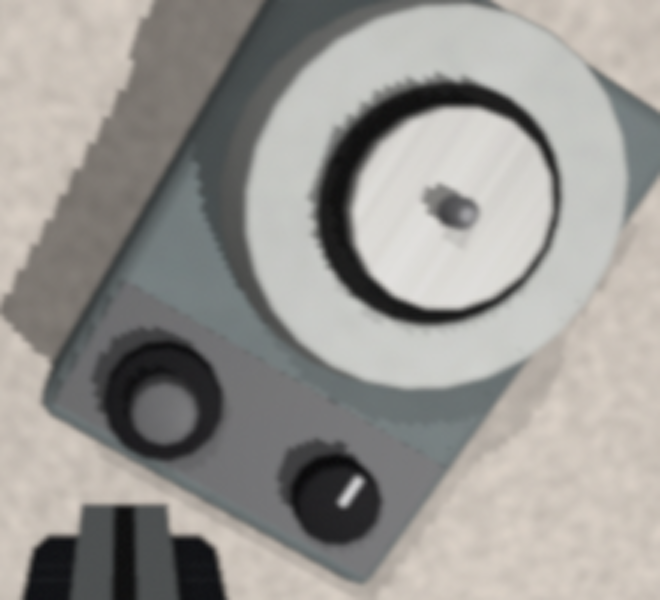

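>>> send_rows:
  commands:
    - {"offset": [-0.05,0.042,0.1],"rotation": [-0.011,-0.003,0],"fingers": 0}
    - {"offset": [0,0,0.12],"rotation": [0,0,0],"fingers": 0}
    - {"offset": [0,0,0.1],"rotation": [0,0,0],"fingers": 0}
    - {"offset": [0,0,0],"rotation": [0,0,0],"fingers": 0}

```text
time: 1.57
eef_pos: [0.4641, -0.2321, 0.1014]
tool_rot: [3.094, 0.49, 0.005]
ft_force: [-1.6, -0.1, -0.7]
width: 0.0002
```

Run:
```python
from h import *
go(.464,-.2255,.078)
```

```text
t 1.5667 pos [ 0.4641 -0.2321  0.1014] yaw 18.01 F [-1.57 -0.11 -0.66] w 0.0002
 off mm [ 1.9 -6.5 23.3] units [ 0.0064 -0.0217  0.0778] rot deg [ 0.57 -0.11 -0.  ] units [ 0.009 -0.002 -0.   ] rows 1.0
```

>>> send_rows:
  commands:
    - {"offset": [0.006,-0.022,0.04],"rotation": [0.009,0,0],"fingers": 0}
    - {"offset": [0,0,0.02],"rotation": [0,0,0],"fingers": 0}
    - {"offset": [0,0,0],"rotation": [0,0,0],"fingers": 0}

```text
time: 1.82
eef_pos: [0.4619, -0.2287, 0.0833]
tool_rot: [3.103, 0.484, -0.002]
ft_force: [-0.7, -0.5, 0.3]
width: 0.0001
```

Run:
```python
from h import *
go(.464,-.2255,.078)
p,d=vision.capture("wrist");cv2.imwrite("pics/w2.png",cv2.resize(p[150:330,200:400,::-1],None,fx=3,fy=3))
```

```text
t 1.8167 pos [ 0.4619 -0.2287  0.0833] yaw 17.72 F [-0.66 -0.48  0.33] w 0.0001
 off mm [ 3.  -2.4  5.3] units [ 0.0099 -0.0081  0.0177] rot deg [0.04 0.07 0.  ] units [0.001 0.001 0.   ] rows 1.0
```

View pics/w2.png

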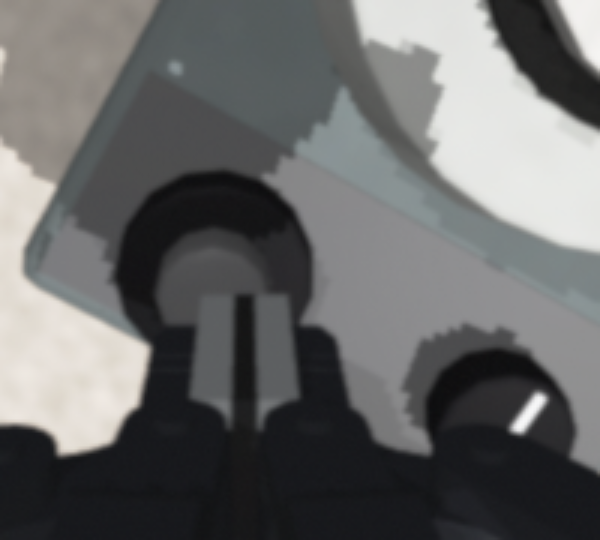

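Run:
```python
from h import *
p,d=vision.capture("wrist");W=world("wrist",d);H=W[...,2]
print(at_z("wrist",271,247,.074))
q=W[215:260,240:300].reshape(-1,3);q=q[(q[:,2]>.07)&(q[:,2]<.0775)];print(len(q),q.min(0),q.max(0))
go(.463,-.2245,.078)
```

```text
[ 0.46511014 -0.22208335  0.074     ]
736 [ 0.4577792  -0.23145071  0.07003223] [ 0.47437575 -0.21255422  0.07747758]
t 1.9167 pos [ 0.4627 -0.2287  0.0843] yaw 17.73 F [ 0.42 -0.26  0.27] w 0.0003
 off mm [ 1.6 -3.9  6.3] units [ 0.0052 -0.0131  0.0211] rot deg [ 0.11 -0.03 -0.  ] units [ 0.002 -0.    -0.   ] rows 1.0
```

>>> send_rows:
  commands:
    - {"offset": [0.014,-0.02,0],"rotation": [0,0,0],"fingers": 0,"note": 0}

```text
schema error: expected keys offset, rotation, fingers
```

>>> send_rows:
  commands:
    - {"offset": [0,0,0.02],"rotation": [0,0,0],"fingers": 0}
    - {"offset": [0,0,0.01],"rotation": [0,0,0],"fingers": 0}

```text
time: 2.08
eef_pos: [0.4644, -0.2303, 0.0777]
tool_rot: [3.099, 0.482, 0.009]
ft_force: [-0.2, 0.5, -0.2]
width: 0.0
```

Run:
```python
from h import *
go(.465,-.222,.069)
```

```text
t 2.0833 pos [ 0.4644 -0.2303  0.0777] yaw 17.69 F [-0.16  0.47 -0.22] w 0.0
 off mm [ 3.  -7.8  8.7] units [ 0.01   -0.026   0.0289] rot deg [ 0.37 -0.28 -0.  ] units [ 0.006 -0.005 -0.   ] rows 1.0
```

>>> send_rows:
  commands:
    - {"offset": [0.012,-0.03,-0.005],"rotation": [0.006,-0.005,0],"fingers": 0}
    - {"offset": [0,0,0],"rotation": [0,0,0],"fingers": 0}

```text
time: 2.25
eef_pos: [0.4656, -0.2204, 0.0798]
tool_rot: [3.104, 0.481, 0.001]
ft_force: [0.0, 0.6, 0.1]
width: 0.0
```

Run:
```python
from h import *
go(.465,-.222,.069)
```

```text
t 2.25 pos [ 0.4656 -0.2204  0.0798] yaw 17.62 F [0.01 0.56 0.09] w 0.0
 off mm [-1.   1.3 10.8] units [-0.0034  0.0043  0.0361] rot deg [ 0.04 -0.02 -0.  ] units [ 0.001 -0.    -0.   ] rows 1.0
```

Now the press, in small steps.

>>> send_rows:
  commands:
    - {"offset": [-0.002,0.004,0.02],"rotation": [0,0,0],"fingers": 0}
    - {"offset": [0,0,0.01],"rotation": [0,0,0],"fingers": 0}

```text
time: 2.42
eef_pos: [0.4665, -0.2216, 0.0718]
tool_rot: [3.102, 0.483, 0.004]
ft_force: [-1.6, 0.6, 3.8]
width: -0.0003
```

>>> send_rows:
  commands:
    - {"offset": [0,0,0.01],"rotation": [0,0,0],"fingers": 0}

```text
time: 2.5
eef_pos: [0.4666, -0.2217, 0.0695]
tool_rot: [3.102, 0.484, 0.004]
ft_force: [-6.9, 3.8, 37.5]
width: -0.0
```

>>> send_rows:
  commands:
    - {"offset": [0,0,0.01],"rotation": [0,0,0],"fingers": 0}

```text
time: 2.58
eef_pos: [0.4667, -0.2217, 0.0694]
tool_rot: [3.101, 0.483, 0.004]
ft_force: [-9.3, 4.3, 44.2]
width: 0.0006
```

Fully in: it met a hard stop at z 0.0694, with 44 N, which is more than I wanted. I'll let it spring back now and press more gently from here on.

>>> send_rows:
  commands:
    - {"offset": [0,0,-0.02],"rotation": [0,0,0],"fingers": 0}
    - {"offset": [0,0,-0.06],"rotation": [0,0,0],"fingers": 0}
    - {"offset": [-0.03,0,-0.1],"rotation": [0,0,0],"fingers": 0}
    - {"offset": [0,0,-0.05],"rotation": [0,0,0],"fingers": 0}
    - {"offset": [0,0,0],"rotation": [0,0,0],"fingers": 0}

```text
time: 3.0
eef_pos: [0.4578, -0.2241, 0.1411]
tool_rot: [3.101, 0.484, 0.004]
ft_force: [0.4, -0.5, -0.1]
width: -0.0004
```

Run:
```python
from h import *
p,d=vision.capture("wrist");cv2.imwrite("pics/w3.png",p[:,:,::-1]);W=world("wrist",d);H=W[...,2]
s=np.s_[100:300,200:400]
c=at_z("wrist",281,209,.07)
m=(np.hypot(W[...,0]-.465,W[...,1]+.223)<.008)&(H<.085);print(m.sum(),np.median(H[m]))
go(.556,-.026,.16)
```

```text
464 0.07377778659307536
t 3.05 pos [ 0.4569 -0.2241  0.14  ] yaw 17.73 F [ 0.31  0.12 -0.59] w 0.0
 off mm [ 154.7 -158.5  -20.3] units [ 0.5157 -0.5283 -0.0677] rot deg [ 0.1  -0.01 -0.  ] units [ 0.002 -0.    -0.   ] rows 6.0
```

View pics/w3.png

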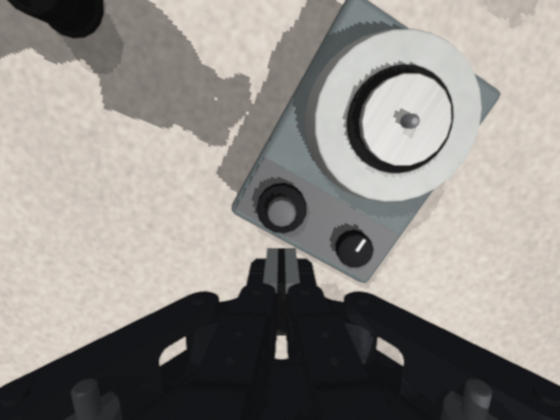

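The button has sprung back, with its top at 73.8 mm (grey cap at (281,211)). Next is the cup head.

>>> send_rows:
  commands:
    - {"offset": [0.086,-0.088,-0.012],"rotation": [0,0,0],"fingers": 85}
    - {"offset": [0.086,-0.088,-0.012],"rotation": [0,0,0],"fingers": 85}
    - {"offset": [0.086,-0.088,-0.012],"rotation": [0,0,0],"fingers": 85}
    - {"offset": [0.086,-0.088,-0.012],"rotation": [0,0,0],"fingers": 85}
    - {"offset": [0.086,-0.088,-0.012],"rotation": [0,0,0],"fingers": 85}

```text
time: 3.47
eef_pos: [0.5358, -0.0675, 0.1494]
tool_rot: [3.104, 0.441, -0.024]
ft_force: [0.4, -0.2, 0.4]
width: 0.0604
```

>>> send_rows:
  commands:
    - {"offset": [0.086,-0.088,-0.005],"rotation": [0,0,0],"fingers": 85}
    - {"offset": [0,0,0],"rotation": [0,0,0],"fingers": 85}
    - {"offset": [0,0,0],"rotation": [0,0,0],"fingers": 85}

```text
time: 3.72
eef_pos: [0.5562, -0.0206, 0.1453]
tool_rot: [-3.105, -0.468, 0.026]
ft_force: [-0.3, -0.3, -0.8]
width: 0.0849
```

Run:
```python
from h import *
go(.556,-.026,.08)
p,d=vision.capture("wrist");cv2.imwrite("pics/w4.png",p[:,:,::-1]);W=world("wrist",d);H=W[...,2]
m=(H>.04)&(H<.05)&(np.hypot(W[...,0]-.556,W[...,1]+.026)<.05);q=W[m];print(m.sum(),cv2.minEnclosingCircle(q[:,:2].astype(np.float32)))
go(.556,-.026,.08)
```

```text
t 3.7167 pos [ 0.5562 -0.0206  0.1453] yaw 17.15 F [-0.33 -0.28 -0.83] w 0.0849
 off mm [-0.7  5.3 65.3] units [-0.0024  0.0177  0.2178] rot deg [-0.22  0.94 -0.  ] units [-0.004  0.016 -0.   ] rows 2.0
1018 ((0.5554726123809814, -0.021456168964505196), 0.02120298519730568)
t 3.7667 pos [ 0.5562 -0.0191  0.1452] yaw 17.22 F [ 0.34  1.26 -0.17] w 0.0852
 off mm [-1.2  7.  65.2] units [-0.0041  0.0232  0.2172] rot deg [-0.35  0.89 -0.  ] units [-0.006  0.015 -0.   ] rows 2.0
```

View pics/w4.png

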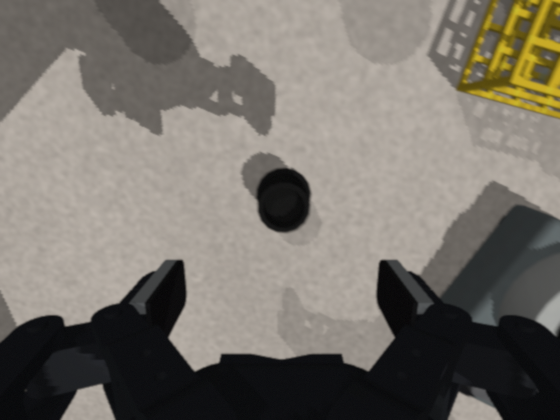

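The cup head is at (284,200), centred between the fingers. I'll descend in stages.

>>> send_rows:
  commands:
    - {"offset": [-0.003,0.01,0.1],"rotation": [-0.005,0.015,0],"fingers": 85}
    - {"offset": [0,0,0.1],"rotation": [0,0,0],"fingers": 85}
    - {"offset": [0,0,0.08],"rotation": [0,0,0],"fingers": 85}
    - {"offset": [0,0,0],"rotation": [0,0,0],"fingers": 85}
    - {"offset": [0,0,0],"rotation": [0,0,0],"fingers": 85}

```text
time: 4.18
eef_pos: [0.554, -0.0273, 0.0557]
tool_rot: [3.106, 0.461, -0.003]
ft_force: [0.2, -0.5, 0.8]
width: 0.0851
```

Run:
```python
from h import *
go(.556,-.0245,.012)
p,d=vision.capture("wrist");cv2.imwrite("pics/w5.png",p[:,:,::-1]);W=world("wrist",d);H=W[...,2]
m=(H>.04)&(H<.05)&(np.hypot(W[...,0]-.556,W[...,1]+.026)<.03);q=W[m];c,r=cv2.minEnclosingCircle(q[:,:2].astype(np.float32));print(m.sum(),c,r)
go(*c,.012)
```

```text
t 4.1833 pos [ 0.554  -0.0273  0.0557] yaw 16.87 F [ 0.21 -0.53  0.79] w 0.0851
 off mm [ 2.8 -2.2 43.7] units [ 0.0093 -0.0072  0.1456] rot deg [0.06 0.13 0.  ] units [0.001 0.002 0.   ] rows 2.0
2461 (0.5548827052116394, -0.023491904139518738) 0.021152418106794357
t 4.2333 pos [ 0.5535 -0.0276  0.0557] yaw 16.85 F [-1.21  0.17 -0.81] w 0.0853
 off mm [ 2.7 -3.6 43.7] units [ 0.0088 -0.0119  0.1458] rot deg [0.06 0.19 0.  ] units [0.001 0.003 0.   ] rows 2.0
```

View pics/w5.png

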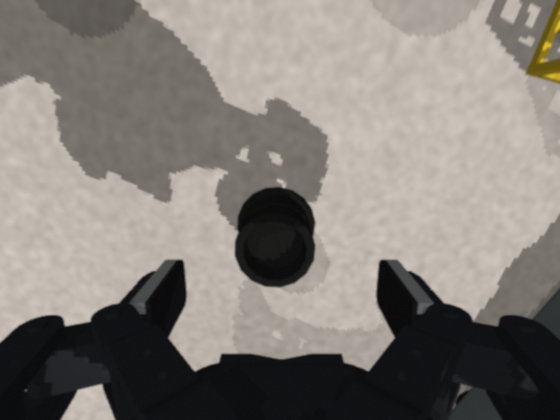

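The cup rim is at (275,247). I need about +2.7 mm in tool x and −3.6 mm in y.

>>> send_rows:
  commands:
    - {"offset": [0.009,-0.012,0.06],"rotation": [0,0,0],"fingers": 85}
    - {"offset": [0,0,0.06],"rotation": [0,0,0],"fingers": 85}
    - {"offset": [0,0,0],"rotation": [0,0,0],"fingers": 85}

```text
time: 4.48
eef_pos: [0.558, -0.0261, 0.0232]
tool_rot: [3.105, 0.453, 0.008]
ft_force: [-1.1, 0.4, 0.6]
width: 0.0851
```

Run:
```python
from h import *
go(.5548,-.0237,.012)
```

```text
t 4.4833 pos [ 0.558  -0.0261  0.0232] yaw 16.61 F [-1.08  0.44  0.64] w 0.0851
 off mm [-2.4 -3.3 11.2] units [-0.0081 -0.011   0.0373] rot deg [ 0.26 -0.24 -0.  ] units [ 0.004 -0.004 -0.   ] rows 1.0
```

>>> send_rows:
  commands:
    - {"offset": [-0.008,-0.011,0.03],"rotation": [0.004,-0.004,0],"fingers": 85}
    - {"offset": [0,0,0.005],"rotation": [0,0,0],"fingers": 85}
    - {"offset": [0,0,0],"rotation": [0,0,0],"fingers": 85}

```text
time: 4.73
eef_pos: [0.557, -0.0247, 0.0157]
tool_rot: [3.108, 0.451, 0.009]
ft_force: [0.3, -0.9, 0.1]
width: 0.0851
```

Run:
```python
from h import *
go(.5548,-.0237,.012)
```

```text
t 4.7333 pos [ 0.557  -0.0247  0.0157] yaw 16.51 F [ 0.28 -0.86  0.13] w 0.0851
 off mm [-1.8 -1.5  3.7] units [-0.0062 -0.0051  0.0123] rot deg [ 0.13 -0.31 -0.  ] units [ 0.002 -0.005 -0.   ] rows 1.0
```

>>> send_rows:
  commands:
    - {"offset": [-0.006,-0.006,0.014],"rotation": [0.002,-0.005,0],"fingers": 85}
    - {"offset": [0,0,0],"rotation": [0,0,0],"fingers": 60}
    - {"offset": [0,0,0],"rotation": [0,0,0],"fingers": 52}
    - {"offset": [0,0,0],"rotation": [0,0,0],"fingers": 48}
  newtons: 30

```text
time: 5.07
eef_pos: [0.5561, -0.0235, 0.0137]
tool_rot: [3.108, 0.451, 0.006]
ft_force: [-0.0, 0.3, -0.3]
width: 0.0512
```

Run:
```python
from h import *
go(.5548,-.0237,.012)
```

```text
t 5.0667 pos [ 0.5561 -0.0235  0.0137] yaw 16.49 F [-0.02  0.31 -0.31] w 0.0512
 off mm [-1.3 -0.1  1.7] units [-0.0043 -0.0005  0.0057] rot deg [ 0.07 -0.22 -0.  ] units [ 0.001 -0.004 -0.   ] rows 1.0
```

>>> send_rows:
  commands:
    - {"offset": [-0.003,0,0.006],"rotation": [0,-0.004,0],"fingers": 44}
    - {"offset": [0,0,0],"rotation": [0,0,0],"fingers": 38}
    - {"offset": [0,0,0],"rotation": [0,0,0],"fingers": 30}
    - {"offset": [0,0,0],"rotation": [0,0,0],"fingers": 20}
  newtons: 40

```text
time: 5.4
eef_pos: [0.5556, -0.0238, 0.0124]
tool_rot: [3.107, 0.45, 0.001]
ft_force: [0.6, -0.4, 0.2]
width: 0.0416
```

Run:
```python
from h import *
go(.5548,-.0237,.012)
p,d=vision.capture("wrist");cv2.imwrite("pics/w6.png",p[:,:,::-1])
```

```text
t 5.4 pos [ 0.5556 -0.0238  0.0124] yaw 16.49 F [ 0.64 -0.39  0.17] w 0.0416
 off mm [-0.8 -0.3  0.4] units [-0.0026 -0.001   0.0014] rot deg [ 0.1  -0.03 -0.  ] units [ 0.002 -0.    -0.   ] rows 1.0
```

View pics/w6.png

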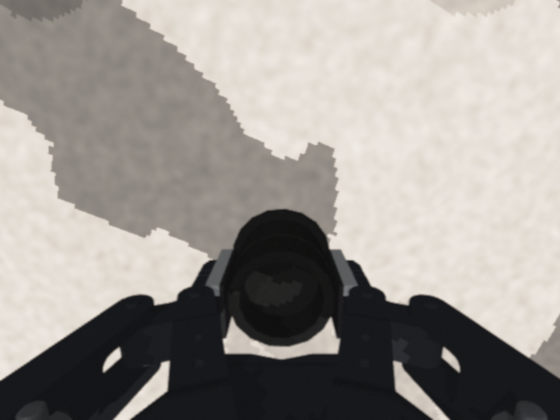

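The head is gripped at 41.6 mm (rim at (281,293), pads on both sides). I'll firm up the grip and lift.

>>> send_rows:
  commands:
    - {"offset": [0,0,0],"rotation": [0,0,0],"fingers": 20}
    - {"offset": [0,0,-0.03],"rotation": [0,0,0],"fingers": 20}
    - {"offset": [0,0,-0.1],"rotation": [0,0,0],"fingers": 20}
    - {"offset": [0,0,-0.13],"rotation": [0,0,0],"fingers": 20}
    - {"offset": [0,0,-0.13],"rotation": [0,0,0],"fingers": 20}
  newtons: 80

```text
time: 5.87
eef_pos: [0.5484, -0.0234, 0.1251]
tool_rot: [-3.107, -0.451, 0.036]
ft_force: [0.7, -0.3, -1.4]
width: 0.0406
```

>>> send_rows:
  commands:
    - {"offset": [0,0,-0.13],"rotation": [0,0,0],"fingers": 20}
    - {"offset": [0,0,-0.13],"rotation": [0,0,0],"fingers": 20}
    - {"offset": [0,0,0],"rotation": [0,0,0],"fingers": 20}
    - {"offset": [0,0,0],"rotation": [0,0,0],"fingers": 20}

```text
time: 6.2
eef_pos: [0.5528, -0.0234, 0.2169]
tool_rot: [3.109, 0.451, -0.011]
ft_force: [-0.5, -0.6, -2.7]
width: 0.0406
```

Run:
```python
from h import *
s=robot.read_state()
p,d=vision.capture("wrist");cv2.imwrite("pics/w7.png",p[:,:,::-1])
P=vision.camera_params("wrist");K=P["camera_matrix"];M=P["mount"]
v,u=np.mgrid[:420,:560];c=np.stack([(u-K[0,2])/K[0,0]*d,(v-K[1,2])/K[1,1]*d,d],-1)@M[:3,:3].T+M[:3,3]
sub=c[200:350,225:340]
z=sub[...,2];
m=(z>-.038)&(z<-.026)&(np.abs(sub[...,1])<.0195);q=sub[m];print(m.sum(),np.histogram(z[np.abs(z)<.06],20));print(cv2.minEnclosingCircle(q[:,:2].astype(np.float32)),np.median(q,0),q.min(0),q.max(0))
# front (x max) extents
go(.5425,-.272,.16)
```

```text
4699 (array([ 268,  161, 2431, 1640,  676,  616,  602,  591, 3268,  358,  249,
        213,  220,  183,  135,   92,  110,  107, 1055,  132]), array([-0.04090652, -0.03828309, -0.03565966, -0.03303622, -0.03041279,
       -0.02778935, -0.02516592, -0.02254248, -0.01991905, -0.01729561,
       -0.01467218, -0.01204874, -0.00942531, -0.00680187, -0.00417844,
       -0.00155501,  0.00106843,  0.00369186,  0.0063153 ,  0.00893873,
        0.01156217]))
((0.00012374961806926876, -0.00016449365648441017), 0.021440718322992325) [-0.00036761 -0.00010572 -0.03297158] [-0.02091001 -0.01949809 -0.03536306] [ 0.02126912  0.01949187 -0.02600537]
t 6.25 pos [ 0.5537 -0.0235  0.2175] yaw 16.5 F [-0.06 -0.36 -0.22] w 0.0407
 off mm [-81.1 235.1  57.9] units [-0.2703  0.7836  0.1929] rot deg [0.   0.28 0.  ] units [0.    0.005 0.   ] rows 7.0
```

View pics/w7.png

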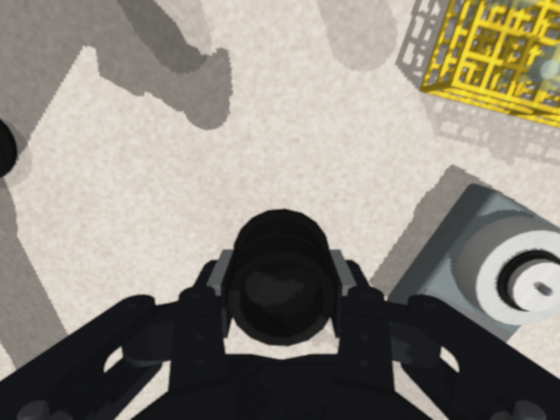

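The head is held centred: its axis is within 0.2 mm of the TCP and its underside 12.4 mm below it. Now I'll move over the drive.

>>> send_rows:
  commands:
    - {"offset": [-0.038,0.112,0],"rotation": [0,0.005,0],"fingers": 20}
    - {"offset": [-0.038,0.112,0],"rotation": [0,0,0],"fingers": 20}
    - {"offset": [-0.038,0.112,0],"rotation": [0,0,0],"fingers": 20}
    - {"offset": [-0.038,0.112,0.02],"rotation": [0,0,0],"fingers": 20}
    - {"offset": [-0.038,0.112,0.02],"rotation": [0,0,0],"fingers": 20}

```text
time: 6.67
eef_pos: [0.5477, -0.1903, 0.1998]
tool_rot: [-3.09, -0.491, 0.006]
ft_force: [1.1, -0.3, -0.9]
width: 0.0407
```

Run:
```python
from h import *
go(.5425,-.272,.17)
```

```text
t 6.6667 pos [ 0.5477 -0.1903  0.1998] yaw 18.04 F [ 1.12 -0.29 -0.92] w 0.0407
 off mm [-30.2  76.5  28.9] units [-0.1006  0.255   0.0962] rot deg [-0.78  0.11 -0.  ] units [-0.013  0.002 -0.   ] rows 3.0
```

>>> send_rows:
  commands:
    - {"offset": [-0.04,0.1,0.03],"rotation": [-0.013,0.002,0],"fingers": 20}
    - {"offset": [-0.04,0.08,0.03],"rotation": [0,0,0],"fingers": 20}
    - {"offset": [0,0,0],"rotation": [0,0,0],"fingers": 20}
    - {"offset": [0,0,0],"rotation": [0,0,0],"fingers": 20}

```text
time: 7.0
eef_pos: [0.5328, -0.263, 0.1719]
tool_rot: [3.107, 0.467, -0.026]
ft_force: [1.3, 0.9, -2.1]
width: 0.0406
```

Run:
```python
from h import *
p,d=vision.capture("wrist");cv2.imwrite("pics/w8.png",p[:,:,::-1])
W=world("wrist",d);H=W[...,2]
for lo,hi,R in((.094,.102,.035),(.08,.09,.062)):
    m=(H>lo)&(H<hi)&(np.hypot(W[...,0]-.5425,W[...,1]+.272)<R);q=W[m];print(m.sum(),len(q) and cv2.minEnclosingCircle(q[:,:2].astype(np.float32)))
go(.5425,-.272,.16)
```

```text
2448 ((0.5414270162582397, -0.27122414112091064), 0.02498830482363701)
7773 ((0.5413609147071838, -0.27138668298721313), 0.050787553191185)
t 7.05 pos [ 0.5318 -0.264   0.1715] yaw 17.06 F [-0.34 -0.58 -2.16] w 0.0405
 off mm [ 8.1 10.8 11.4] units [0.027  0.036  0.0379] rot deg [-0.09  1.05 -0.  ] units [-0.002  0.018 -0.   ] rows 1.0
```

View pics/w8.png

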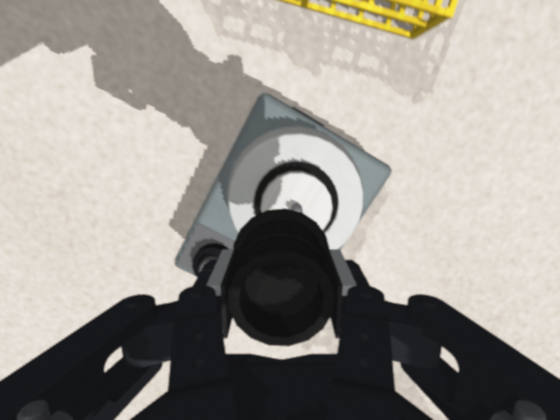

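>>> send_rows:
  commands:
    - {"offset": [0.026,0.034,0.04],"rotation": [-0.002,0.018,0],"fingers": 20}
    - {"offset": [0,0,0.03],"rotation": [0,0,0],"fingers": 20}
    - {"offset": [0,0,0.03],"rotation": [0,0,0],"fingers": 20}
    - {"offset": [0,0,0],"rotation": [0,0,0],"fingers": 20}
    - {"offset": [0,0,0],"rotation": [0,0,0],"fingers": 20}

```text
time: 7.47
eef_pos: [0.5416, -0.2646, 0.1374]
tool_rot: [-3.099, -0.476, 0.006]
ft_force: [-0.3, -0.4, -0.1]
width: 0.0402
```

Run:
```python
from h import *
for k in range(2): p,d=vision.capture("wrist")
cv2.imwrite("pics/w9.png",p[:,:,::-1])
W=world("wrist",d);H=W[...,2]
for lo,hi,R in((.094,.102,.035),(.08,.09,.062)):
    m=(H>lo)&(H<hi)&(np.hypot(W[...,0]-.5425,W[...,1]+.272)<R);q=W[m];print(m.sum(),len(q) and cv2.minEnclosingCircle(q[:,:2].astype(np.float32)))
go(.542,-.2715,.122)
```

```text
1139 ((0.5463875532150269, -0.27118703722953796), 0.024378027766942978)
9080 ((0.5435851216316223, -0.27066072821617126), 0.0505613274872303)
t 7.5667 pos [ 0.5417 -0.2647  0.1378] yaw 17.47 F [ 0.34  0.35 -0.6 ] w 0.0402
 off mm [-1.7  6.7 15.8] units [-0.0057  0.0222  0.0526] rot deg [-0.38  0.13 -0.  ] units [-0.006  0.002 -0.   ] rows 1.0
```

View pics/w9.png

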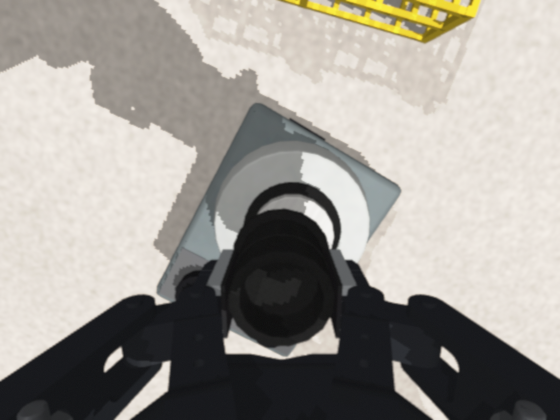

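>>> send_rows:
  commands:
    - {"offset": [-0.004,0.021,0],"rotation": [-0.006,0.002,0],"fingers": 20}
    - {"offset": [0,0,0.02],"rotation": [0,0,0],"fingers": 20}
    - {"offset": [0,0,0.01],"rotation": [0,0,0],"fingers": 20}
    - {"offset": [0,0,0],"rotation": [0,0,0],"fingers": 20}

```text
time: 7.9
eef_pos: [0.5438, -0.2715, 0.1303]
tool_rot: [3.102, 0.479, 0.006]
ft_force: [-0.9, -0.7, -0.9]
width: 0.0404
```

Run:
```python
from h import *
go(.5425,-.2712,.122)
```

```text
t 7.9 pos [ 0.5438 -0.2715  0.1303] yaw 17.55 F [-0.86 -0.72 -0.87] w 0.0404
 off mm [-1.2 -0.7  8.2] units [-0.004  -0.0023  0.0275] rot deg [ 0.19 -0.17 -0.  ] units [ 0.003 -0.003 -0.   ] rows 1.0
```

>>> send_rows:
  commands:
    - {"offset": [-0.004,-0.002,0.012],"rotation": [0.003,-0.003,0],"fingers": 20}
    - {"offset": [0,0,0.008],"rotation": [0,0,0],"fingers": 20}
    - {"offset": [0,0,0],"rotation": [0,0,0],"fingers": 20}

```text
time: 8.15
eef_pos: [0.5423, -0.2714, 0.1237]
tool_rot: [-3.105, -0.479, 0.001]
ft_force: [-0.1, 0.3, -1.1]
width: 0.0403
```

Run:
```python
from h import *
go(.5425,-.2712,.122)
```

```text
t 8.15 pos [ 0.5423 -0.2714  0.1237] yaw 17.53 F [-0.05  0.28 -1.06] w 0.0403
 off mm [ 0.3 -0.1  1.7] units [ 0.0008 -0.0004  0.0057] rot deg [-0.01  0.02 -0.  ] units [-0.  0. -0.] rows 1.0
```

Well aligned. I'll step down in roughly 1 to 1.5 mm steps and watch the force.

>>> send_rows:
  commands:
    - {"offset": [0,0,0.006],"rotation": [0,0,0],"fingers": 20}
    - {"offset": [0,0,0.004],"rotation": [0,0,0],"fingers": 20}

```text
time: 8.32
eef_pos: [0.5424, -0.2715, 0.1205]
tool_rot: [-3.105, -0.479, 0.0]
ft_force: [0.2, 0.2, -1.8]
width: 0.0407
```

>>> send_rows:
  commands:
    - {"offset": [0,0,0.004],"rotation": [0,0,0],"fingers": 20}

```text
time: 8.4
eef_pos: [0.5424, -0.2715, 0.1192]
tool_rot: [-3.105, -0.479, 0.0]
ft_force: [0.4, 0.4, -1.5]
width: 0.0408
```

>>> send_rows:
  commands:
    - {"offset": [0,0,0.004],"rotation": [0,0,0],"fingers": 20}

```text
time: 8.48
eef_pos: [0.5424, -0.2715, 0.1179]
tool_rot: [-3.105, -0.479, 0.0]
ft_force: [0.1, 0.1, -1.5]
width: 0.0405
```

>>> send_rows:
  commands:
    - {"offset": [0,0,0.004],"rotation": [0,0,0],"fingers": 20}
    - {"offset": [0,0,0.004],"rotation": [0,0,0],"fingers": 20}

```text
time: 8.65
eef_pos: [0.5425, -0.2714, 0.1153]
tool_rot: [3.105, 0.479, 0.0]
ft_force: [-0.6, 0.6, -0.9]
width: 0.0403
```

>>> send_rows:
  commands:
    - {"offset": [0,0,0.004],"rotation": [0,0,0],"fingers": 20}
    - {"offset": [0,0,0.004],"rotation": [0,0,0],"fingers": 20}

```text
time: 8.82
eef_pos: [0.5426, -0.2714, 0.1127]
tool_rot: [3.105, 0.479, 0.0]
ft_force: [0.4, -0.9, -1.2]
width: 0.0407
```

>>> send_rows:
  commands:
    - {"offset": [0,0,0.004],"rotation": [0,0,0],"fingers": 20}

```text
time: 8.9
eef_pos: [0.5426, -0.2715, 0.1114]
tool_rot: [3.105, 0.479, 0.0]
ft_force: [0.1, 0.0, -1.4]
width: 0.0406
```

The head went straight over the pin with no contact force. Now I'll press through the drive spring.

>>> send_rows:
  commands:
    - {"offset": [0,0,0.004],"rotation": [0,0,0],"fingers": 20}

```text
time: 8.98
eef_pos: [0.5426, -0.2714, 0.1102]
tool_rot: [3.105, 0.479, 0.0]
ft_force: [-1.4, 0.2, 4.1]
width: 0.0405
```

>>> send_rows:
  commands:
    - {"offset": [0,0,0.004],"rotation": [0,0,0],"fingers": 20}

```text
time: 9.07
eef_pos: [0.5426, -0.2715, 0.1096]
tool_rot: [3.105, 0.479, 0.0]
ft_force: [-2.7, 1.4, 5.4]
width: 0.0406
```

>>> send_rows:
  commands:
    - {"offset": [0,0,0.004],"rotation": [0,0,0],"fingers": 20}

```text
time: 9.15
eef_pos: [0.5426, -0.2715, 0.109]
tool_rot: [3.105, 0.479, 0.001]
ft_force: [-1.9, 0.9, 4.5]
width: 0.0404
```

>>> send_rows:
  commands:
    - {"offset": [0,0,0.004],"rotation": [0,0,0],"fingers": 20}

```text
time: 9.23
eef_pos: [0.5426, -0.2714, 0.1084]
tool_rot: [3.104, 0.479, 0.001]
ft_force: [-1.9, 0.9, 5.7]
width: 0.0407
```

>>> send_rows:
  commands:
    - {"offset": [0,0,0.004],"rotation": [0,0,0],"fingers": 20}
    - {"offset": [0,0,0.004],"rotation": [0,0,0],"fingers": 20}

```text
time: 9.4
eef_pos: [0.5426, -0.2715, 0.1074]
tool_rot: [3.104, 0.479, 0.002]
ft_force: [-2.2, 0.8, 5.7]
width: 0.0406
```

>>> send_rows:
  commands:
    - {"offset": [0,0,0.004],"rotation": [0,0,0],"fingers": 20}
    - {"offset": [0,0,0.004],"rotation": [0,0,0],"fingers": 20}

```text
time: 9.57
eef_pos: [0.5426, -0.2714, 0.1067]
tool_rot: [3.104, 0.479, 0.002]
ft_force: [-3.6, 1.3, 7.1]
width: 0.0404
```

>>> send_rows:
  commands:
    - {"offset": [0,0,0.004],"rotation": [0,0,0],"fingers": 20}

```text
time: 9.65
eef_pos: [0.5426, -0.2714, 0.1065]
tool_rot: [3.104, 0.478, 0.003]
ft_force: [-2.5, 0.3, 7.3]
width: 0.0407
```

>>> send_rows:
  commands:
    - {"offset": [0,0,0.004],"rotation": [0,0,0],"fingers": 20}

```text
time: 9.73
eef_pos: [0.5427, -0.2714, 0.1063]
tool_rot: [3.104, 0.478, 0.003]
ft_force: [-2.4, 1.8, 7.9]
width: 0.0405
```

>>> send_rows:
  commands:
    - {"offset": [0,0,0.006],"rotation": [0,0,0],"fingers": 20}

```text
time: 9.82
eef_pos: [0.5427, -0.2714, 0.1056]
tool_rot: [3.103, 0.478, 0.004]
ft_force: [-2.2, 0.8, 8.3]
width: 0.0407
```

>>> send_rows:
  commands:
    - {"offset": [0,0,0.006],"rotation": [0,0,0],"fingers": 20}

```text
time: 9.9
eef_pos: [0.5427, -0.2714, 0.1056]
tool_rot: [3.103, 0.478, 0.004]
ft_force: [-4.0, 2.8, 14.4]
width: 0.0405
```

>>> send_rows:
  commands:
    - {"offset": [0,0,0.007],"rotation": [0,0,0],"fingers": 20}

```text
time: 9.98
eef_pos: [0.5427, -0.2714, 0.1055]
tool_rot: [3.103, 0.478, 0.005]
ft_force: [-4.4, 2.1, 14.7]
width: 0.0406
```

It's at the stop: z is steady at 0.1055, 4.9 mm below contact, and the force jumped to 14 N. I'll add a little margin, then check with the cameras.

>>> send_rows:
  commands:
    - {"offset": [0,0,0.009],"rotation": [0,0,0],"fingers": 20}

```text
time: 10.07
eef_pos: [0.5427, -0.2714, 0.1055]
tool_rot: [3.103, 0.478, 0.006]
ft_force: [-5.7, 2.2, 18.8]
width: 0.0404
```

Run:
```python
from h import *
im=[]
for n in("scene","top","wrist"):
    p,d=vision.capture(n); cv2.imwrite(f"pics/{n}e.png",p[:,:,::-1]); 
    go(.5425,-.2712,.1055)
    if n=="scene": cv2.imwrite("pics/ez.png",cv2.resize(p[90:210,170:300,::-1],None,fx=5,fy=5,interpolation=cv2.INTER_CUBIC))
    if n=="wrist":
        P=vision.camera_params("wrist");K=P["camera_matrix"];M=P["mount"]
        v,u=np.mgrid[:420,:560];c=np.stack([(u-K[0,2])/K[0,0]*d,(v-K[1,2])/K[1,1]*d,d],-1)@M[:3,:3].T+M[:3,3]
        sub=c[200:350,225:340];z=sub[...,2];m=(z>-.038)&(z<-.026)&(np.abs(sub[...,1])<.0195);print(np.median(sub[m],0),cv2.minEnclosingCircle(sub[m][:,:2].astype(np.float32)))
```

```text
t 10.1167 pos [ 0.5427 -0.2714  0.1055] yaw 17.51 F [-4.53  1.74 14.75] w 0.0404
 off mm [-0.1 -0.3  0. ] units [-0.0004 -0.0009  0.0001] rot deg [ 0.16 -0.19 -0.  ] units [ 0.003 -0.003 -0.   ] rows 1.0
t 10.1667 pos [ 0.5427 -0.2714  0.1055] yaw 17.51 F [-5.31  2.6  15.61] w 0.0406
 off mm [-0.1 -0.2  0. ] units [-0.0005 -0.0008  0.0001] rot deg [ 0.16 -0.19 -0.  ] units [ 0.003 -0.003 -0.   ] rows 1.0
t 10.2167 pos [ 0.5427 -0.2714  0.1055] yaw 17.51 F [-5.24  1.85 15.53] w 0.0407
 off mm [-0.1 -0.2  0. ] units [-0.0004 -0.0008  0.    ] rot deg [ 0.16 -0.19 -0.  ] units [ 0.003 -0.003 -0.   ] rows 1.0
[-0.00047025 -0.00012419 -0.03303819] ((0.00016274172230623662, -0.0002895996440201998), 0.021193254739046097)
```

View pics/ez.png

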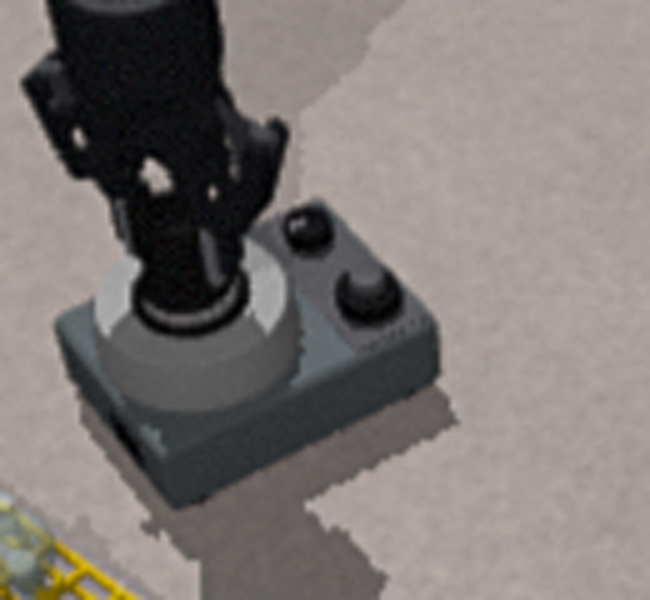

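View pics/tope.png

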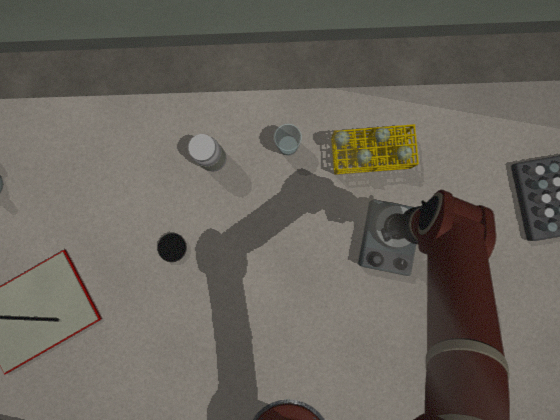

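In the scene view the flange sits concentric on the drive inside the black ring, at about (190,295) in the zoom. The head hasn't slipped in the hand, the push holds steady at about 15 N, and the other objects sit at the same pixels as before. Handing in.

Run:
```python
from h import *
go(.5425,-.2712,.1055)
print(robot.close_job())
```

```text
t 10.2167 pos [ 0.5427 -0.2714  0.1055] yaw 17.51 F [-5.24  1.85 15.53] w 0.0407
 off mm [-0.1 -0.2  0. ] units [-0.0004 -0.0008  0.    ] rot deg [ 0.16 -0.19 -0.  ] units [ 0.003 -0.003 -0.   ] rows 1.0
the job is handed in; nothing more can be done
None
```

I pressed the mode button fully in and let it spring back. I then put the cup head over the drive's pin and handed the job in at about 10.2 s, still holding the head pressed fully down.

- **Button:** it reached its hard stop at z 69.4 mm, and afterwards its top measured 73.8 mm again. The fingertips pushed with about 44 N at the stop, harder than I intended. That was the fingers, not the arm or the gripper's body.
- **Head:** it went over the pin on the first try with almost no contact force, so no searching was needed. It then sank about 4.9 mm to the firm stop, putting its underside at about 93.1 mm (93 mm expected).
- **Last checks:** the push held steady at about 15 N, and the wrist camera showed no slip of the head in the grip. The other objects looked unmoved in the top picture.
- **Not confirmed:** I had no direct check that the mixer was actually running; I inferred it from the travel and the force. The camera readings of the button and drive positions disagreed by a few millimetres, which did no harm.

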